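Fill the empty cells of the medium-bottle crate

ROBOT

A 6-joint arm with a two-finger parallel gripper is mounted at the origin on a cart in front of the work surface, level with it; the furniture and walls round the work are solid. World frame = base frame: x ahead of the robot, y to its left, z up, the work surface at z = 0. Lengths are in mm, angles in rad, forces in N, time in s.
With the tool pointing down it reaches from about 350 to 925 mm from the base axis. Payload 6.4 kg.
Tool frame: the origin (TCP) lies at the very end of the fingers, on their centre line; the grasp point (between the pads) lies 19 mm behind it; z points along the fingers, y is the line along which they close (so a half turn about z gives the same grasp; the last joint's range is limited). The gripper opens to 85 mm and grips with 20 to 120 N. Pads are 22 mm wide; open, the fingers measure 114 mm over their backs; the gripper's body (76 mm by 85 mm) begins 54 mm behind the grasp point. The pads swing forward as they close: fully open they stand 13 mm farther back than shut.
Start: joints at [1.011, 0.245, 1.558, -0, 1.339, -0.174], TCP at [244.593, 602.236, 231.29] pointing down, gripper open.
Joint ranges: [-3.13, 3.13], [-1.02, 2.26], [0.13, 2.54], [-0.95, 4.09], [0.21, 2.88], [-2.74, 2.74]. Speed limits (rad/s): [2.57, 2.57, 3.14, 3.14, 3.14, 3.14].

INTERFACE

Orientations are given as [roll, pitch, yaw] about the fixed x, y, z axes, in that order (R = Rz(yaw) Ry(pitch) Rx(roll)).
In Python, from bench import readout, get_image, camera_model, env gives the robot as it stands. The module is installed in compiled form; this text tells all that it offers.
- The arm moves only by the tool drive_tool, never from a script. Its argument "deltas" is a list of rows, each an object of numbers: "hand": the opening, from -1 (shut) to 1 (fully open); "x", "y", "z": the shift along the tool's x, y, z in units of 0.15 m (1.0 is 0.15 m); "spin": the turn about the tool's z in units of 60 degrees (1.0 is 60 degrees). A call has 1 to 20 rows; each row is the pose to reach, as a shift and turn from the pose commanded when the call began, along the tool's axes at that moment; what a row does not reach only later rows make up. A row lasts 1/8 s, in which the tool goes at most 62.5 mm and 10.7 degrees, less where a joint would pass 70% of its speed; a pose out of reach is approached as far as the arm can. A call with a number of a shift or a turn outside -1 to 1 is refused whole. A call with a gripper value outside its range is refused whole. The fingers move at their own pace and stop on an object; "force" is the grip in N (left out, the last holds). Time passes only in rows, so rows that repeat a pose let the fingers close. It gives the time, the measured TCP pose, the force, the opening and the grip force at its end, in the units of the state.
- readout.sense(): the state, without advancing time (a new reading comes with each control period).
- get_image(name): name is "scene" or "top" or "wrist"; returns (picture, depth): 420x560x3 uint8, blue, green, red; 420x560 float32, mm along the optical axis (not along the pixel's ray), 0 where there is no reading.
- camera_model(name): a dict with "intrinsics" (3x3 intrinsics, pixels), "origin" and "orientation" of the camera in the world; the wrist camera has in their place "hand_eye" (4x4, takes a point from camera to tool coordinates, whose origin is the TCP and whose axes are the flange's). Camera axes: x right, y down, z forward; pixel columns grow to the right and rows downward; lengths in mm; the calibration is good to about 2 mm. The wrist camera is an equidistant fisheye: a pixel r from the principal point sees the ray r / f radians off the axis. A picture is of the moment at which its call begins: read the wrist's pose just before it. camera_model takes no time and is no camera call.
- env.finish_job(): hands the job in; it is judged then, once.
The state is a dict: "clock": time; "joint_positions": joint angles; "joint_vel": joint speeds; "joint_torque": joint torques, N m; "position": TCP position; "eef_rot": TCP orientation; "wrist_force": force on the tool from outside, world axes, zero at the start; "torque": the same for the moment, N m; "grip_width": opening from 0.0 (shut) to 1.0 (fully open); "grasp_force": force on a finger pad.
Only numpy, scipy, OpenCV 4.12 (cv2) and the standard library are available. Lean on these libraries where they do the work, as an engineer would, in place of code of your own. Each camera call takes 0.05 s, during which the arm holds its last target. There are 200 camera calls.

TASK

Fill both empty cells of the small blue bottle crate with the two spare red-labelled bottles standing about the table, one bottle to a cell, each upright on the floor of its cell. Set them down gently rather than dropping them in, and leave the bottle that is already in the crate in its cell; the yellow-labelled bottle with the green cap does not belong in this crate.

Things in the scene. Friction and masses are not known exactly. Their poses are not given: they have to be found in the camera images.
- crate: blue-painted wooden crate, pale strips on its ends, fixed to the table, 76 x 216 mm (234 over end strips), 49 mm high, open on top. Origin: centre of its underside; z up. Three square cells in a row along its y: centres at y = -70, 0, 70 mm, x = 0; 64 x 64 mm inside, walls 6 mm thick and up to 49 mm, floor at 9 mm over the table. One cell, any of the three, holds a bottle; empty ones show a cork disc
- seated_bottle: the bottle already standing in one cell of the crate, same kind and size as the spares; it stays. Origin: centre of its underside; z up its axis
- spare_a: spare bottle standing on the table left, right or beyond the crate: clear, pink-red label, round white cap that stays on. Body 47 mm across up to about 65 mm, then a shoulder; cap 36 mm across from 86 mm to the top at 102.5 mm, a good grip from above; about 0.15 kg. Origin: centre of its underside; z up. One like it with yellow label and green cap is no spare
- spare_b: the second spare bottle, same as spare_a in looks, size and origin; either may go into either empty cell
Not all that is in view belongs to the job. What is shaped like the spare_b but black is not meant.

How it is judged:
By the outcome, as a careful person would: the job done as asked, in the order asked, and still so for the second after the job is handed in, with the robot touching nothing.
It also fails if it takes over 51 s, if anything falls off the work surface, if the arm or the gripper's body presses on something with over 40 N, if the wrist force passes 120 N, or if a joint passes its speed limit or range.

## Working session

There is one attempt and no reset: what is moved stays moved. The work goes in short steps, Python scripts to look and compute and a tool call to move; the robot and the scene stay as the last step left them, time stands still between calls to the robot, and variables do not carry over. Pictures are saved under pics/ and viewed, at most 10 in all, crops included, and the job is handed in when it is done.

Besides the shell and the picture viewer there is one more tool, called as name([rows], argument=value, ...), one row to a line, values as JSON. drive_tool: Moves the arm, as the interface text tells. Shifts and turns lie within -1 to 1; 1 stands for 0.15 m of shift or 60 degrees of turn. Its arguments: {"type":"object","properties":{"deltas":{"type":"array","items":{"type":"object","properties":{"hand":{"type":"number"},"x":{"type":"number","minimum":-1,"maximum":1},"y":{"type":"number","minimum":-1,"maximum":1},"z":{"type":"number","minimum":-1,"maximum":1},"spin":{"type":"number","minimum":-1,"maximum":1}}}},"force":{"type":"number"}},"required":["deltas"]}

```bash
mkdir -p pics; cat > h.py <<'E'
import numpy as np, cv2
from bench import readout, get_image, camera_model, env
from scipy.spatial.transform import Rotation as R
def grab(n):
    s=readout.sense(); im,d=get_image(n); np.savez(f'{n}.npz',im=im,d=d,p=s['position'],r=s['eef_rot']); return im,d
def rot(o):
    o=np.array(o,float); return o if o.shape==(3,3) else R.from_euler('xyz',o).as_matrix()
def cloud(n):
    z=np.load(f'{n}.npz'); d=z['d']; m=camera_model(n); K=np.array(m['intrinsics'])
    v,u=np.mgrid[:420,:560]; x=(u-K[0,2])/K[0,0]; y=(v-K[1,2])/K[1,1]
    if n=='wrist':
        r=np.hypot(x,y)+1e-9; t=np.tan(r)/r; x=x*t; y=y*t
    P=np.stack([x*d,y*d,d],-1)
    if n=='wrist':
        H=np.array(m['hand_eye']); P=P@H[:3,:3].T+H[:3,3]; return P@rot(z['r']).T+z['p']
    return P@rot(m['orientation']).T+np.array(m['origin'])
E
python3 - <<'E'
from h import *
for n in('scene','top'):
    im,d=grab(n); cv2.imwrite(f'pics/{n}.png',im); m=camera_model(n); print(n,m)
print(readout.sense())
E
```

```text
scene {'intrinsics': array([[400.31665144,   0.        , 277.04934578],
       [  0.        , 400.31665144, 206.73344374],
       [  0.        ,   0.        ,   1.        ]]), 'origin': array([ -51.88270707, -352.52919752,  401.42894409]), 'orientation': array([-2.02218704,  0.00690204, -1.06576656])}
top {'intrinsics': array([[419.74639118,   0.        , 277.4968603 ],
       [  0.        , 419.74639118, 205.45291437],
       [  0.        ,   0.        ,   1.        ]]), 'origin': array([516.43176636,  44.61910869, 939.29158627]), 'orientation': array([-3.04125486, -0.01924217, -1.59246026])}
{'clock': 0.1, 'joint_positions': array([ 1.01087608e+00,  2.45736746e-01,  1.55887087e+00, -1.64642301e-05,
        1.33869077e+00, -1.74090025e-01]), 'joint_vel': array([-8.68831857e-04, -3.57431277e-03, -2.58127417e-03, -5.09004577e-05,
       -5.40195557e-04, -9.88312952e-04]), 'joint_torque': array([ 8.11269865e-05, -4.30672431e+01, -3.27128291e+01, -1.16526462e-04,
        2.83857058e-03, -9.03100698e-06]), 'position': array([244.3421817 , 601.79858816, 230.30671965]), 'eef_rot': array([-3.13990993e+00, -2.79679049e-04,  2.75576600e+00]), 'wrist_force': array([ 0.12957384, -0.669645  , -0.403355  ]), 'torque': array([-0.00719983, -0.02615346,  0.05387476]), 'grasp_force': 0.0, 'grip_width': 0.9976563860619618}
```

View pics/scene.png

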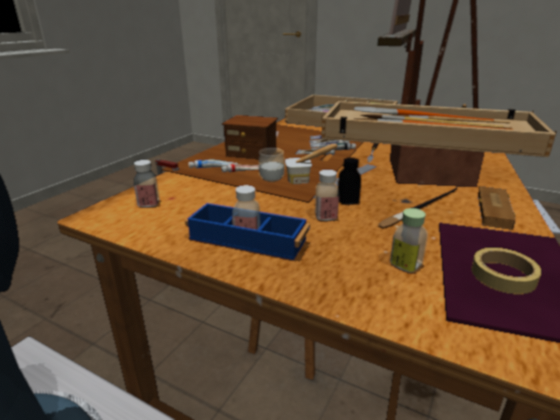

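View pics/top.png

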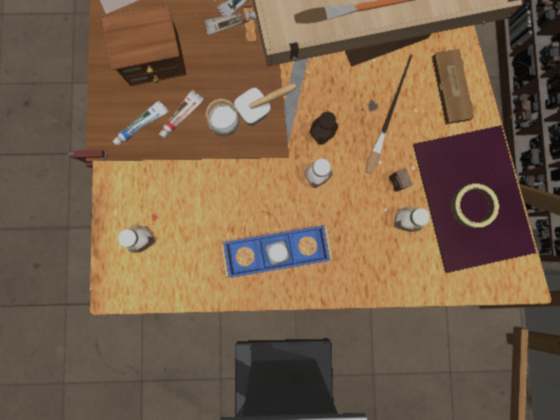

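Candidates: scene (146,185), (327,195) and (410,240), plus a black bottle at (350,182). In the top view these are (134,238), (318,172), (411,218) and (323,127). The first two have pink-red labels and white caps. The third has a green cap and yellow label, so it is excluded. The seated bottle is in the middle cell at top (277,252). I'll measure and confirm in a crop.

```bash
python3 - <<'E'
from h import *
im=np.load('scene.npz')['im']; 
a=im[140:280,115:215]; b=im[140:280,300:440]
c=np.hstack([cv2.resize(x,None,fx=3.3,fy=3.3,interpolation=cv2.INTER_CUBIC) for x in(a,b)]); cv2.imwrite('pics/crop1.png',c)
for n,boxes in(('top',{'A':(110,215,165,260),'B':(300,150,340,195),'Y':(390,200,435,235),'blk':(305,105,345,150),'seat':(262,238,292,268)}),('scene',{'A':(130,155,165,215),'B':(312,165,342,225),'Y':(390,205,430,275)})):
    P=cloud(n)
    for k,(u0,v0,u1,v1) in boxes.items():
        q=P[v0:v1,u0:u1].reshape(-1,3); t=q[(q[:,2]>92)&(q[:,2]<115)]
        print(n,k,len(t),t.mean(0).round(1) if len(t) else '', np.ptp(t,axis=0).round() if len(t) else '')
P=cloud('top'); im=np.load('top.npz')['im'].astype(int)
box=np.zeros(im.shape[:2],bool); box[220:285,215:335]=1
blue=box&(im[...,0]>im[...,2]+30)
q=P[blue]; w=q[(q[:,2]>40)&(q[:,2]<58)]
r=cv2.minAreaRect(w[:,:2].astype(np.float32)); print('crate rim',len(w),w[:,2].mean(),r, cv2.boxPoints(r).round(1).tolist())
# cork disc
cork=box&(im[...,2]>im[...,0]+60)
for u0,u1 in((232,258),(296,320)):
    q=P[235:270,u0:u1][cork[235:270,u0:u1]]; q=q[(q[:,2]<25)]; print('cork',len(q),q.mean(0).round(1))
q=P[cork*0==1] if 0 else P[290:300,200:300].reshape(-1,3); print('table z',np.median(q[:,2]))
E
```

```text
top A 279 [542.3 324.7 101.9] [34. 35. 14.]
top B 243 [676.5 -63.8 101.6] [35. 35. 14.]
top Y 261 [ 572.2 -259.6  101.3] [35. 35. 13.]
top blk 243 [774.9 -78.7 101.6] [35. 34. 14.]
top seat 246 [507.   28.6 111.1] [33. 34.  8.]
scene A 143 [539.8 318.3 100.1] [34. 35. 12.]
scene B 164 [672.5 -69.6 100.3] [36. 34. 13.]
scene Y 291 [ 568.3 -263.9  100.5] [36. 35. 13.]
crate rim 854 46.96969873704921 ((509.30712890625, 30.246246337890625), (74.19065856933594, 214.2120819091797), 8.254670143127441) [[457.20001220703125, 130.89999389648438], [488.0, -81.0999984741211], [561.4000244140625, -70.4000015258789], [530.5999755859375, 141.60000610351562]]
cork 306 [509.8 101.2   7.2]
cork 349 [503.5 -40.3   5.7]
table z -0.49964067823049163
```

View pics/crop1.png

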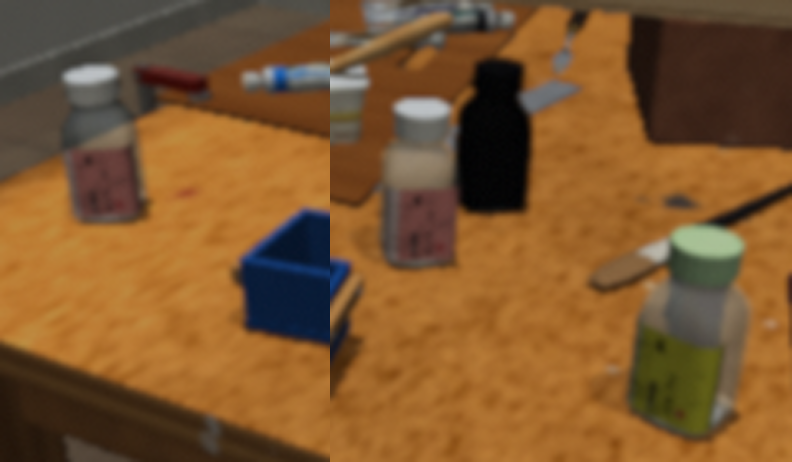

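The crop confirms it: pink-red label with white cap at left (A), and pink-red label with white cap next to the black bottle (B). The yellow-label, green-cap bottle is not a spare. The crate yaw is about 8.25°. I'll align the finger-closing line with crate x so the fingers stay clear of the seated bottle.

drive_tool([
  {"x":-0.3,"y":-0.3,"spin":0.17,"hand":1},
  {"x":-0.6,"y":-0.6,"spin":0.34,"hand":1},
  {"x":-1,"y":-0.97,"spin":0.5,"hand":1},
  {"x":-1,"y":-0.97,"spin":0.67,"hand":1},
  {"x":-1,"y":-0.97,"spin":0.84,"hand":1},
  {"x":-1,"y":-0.97,"spin":0.994,"hand":1},
  {"x":-1,"y":-0.97,"spin":0.994,"hand":1},
], force=30)

```text
validation failed for argument at $.de...
```

drive_tool([
  {"x":-0.3,"y":0.35,"hand":1},
  {"x":-0.6,"y":0.7,"hand":1},
  {"x":-0.77,"y":0.95,"hand":1},
  {"x":-0.77,"y":0.95,"hand":1},
  {"x":-0.77,"y":0.95,"hand":1},
])

```text
validation failed for argument at $.de...
```

```bash
cat >> h.py <<'E'
def disc(n,lo=97,hi=108,near=None,rad=40):
    P=cloud(n); m=(P[...,2]>lo)&(P[...,2]<hi)&(np.hypot(P[...,0]-near[0],P[...,1]-near[1])<rad)
    q=P[m]; c,s,a=cv2.minAreaRect(q[:,:2].astype(np.float32)); e=cv2.minEnclosingCircle(q[:,:2].astype(np.float32))
    print(n,len(q),'mean',q.mean(0).round(1),'rect',np.round(c,1),np.round(s,1),'circ',np.round(e[0],1),round(e[1],1))
def to(t):
    s=readout.sense(); d=np.array(t)-s['position']; print('pos',s['position'].round(1),'rot',np.degrees(s['eef_rot']).round(2),'units',(rot(s['eef_rot']).T@d/150).round(3),'t',round(s['clock'],2),'grip',round(s['grip_width'],3),round(s['grasp_force'],1))
E
python3 - <<'E'
from h import *
im,d=grab('wrist'); cv2.imwrite('pics/w1.png',im)
disc('wrist',near=(542,322)); disc('top',near=(542,322)); disc('top',near=(676,-64)); disc('scene',near=(542,322));disc('scene',near=(676,-64))
disc('top',lo=108,hi=119,near=(508,29))
to((542,324,75))
E
```

```text
wrist 0 mean [nan nan nan] rect [0. 0.] [0. 0.] circ [0. 0.] 0.0
top 265 mean [542.2 325.3 102.3] rect [542.6 325.8] [34.5 33.5] circ [542.2 325.9] 17.9
top 232 mean [677.  -64.1 102. ] rect [677.  -64.2] [33.  33.9] circ [677.2 -64.5] 17.6
scene 106 mean [540.8 319.7 102.1] rect [543.2 321.6] [35.2 33.3] circ [543.5 322.9] 18.8
scene 124 mean [674.2 -68.7 102.2] rect [677.7 -67.1] [33.6 33.2] circ [678.1 -67.6] 18.2
top 241 mean [507.1  28.7 111.3] rect [506.9  28.2] [33.4 33.2] circ [507.3  28.8] 17.5
pos [244.3 601.9 230.4] rot [-1.7992e+02 -2.0000e-02  1.5790e+02] units [-2.536 -0.968  1.037] t 0.15 grip 0.999 0.0h.py:20: RuntimeWarning: Mean of empty slice.
  print(n,len(q),'mean',q.mean(0).round(1),'rect',np.round(c,1),np.round(s,1),'circ',np.round(e[0],1),round(e[1],1))
  ret = um.true_divide(
```

View pics/w1.png

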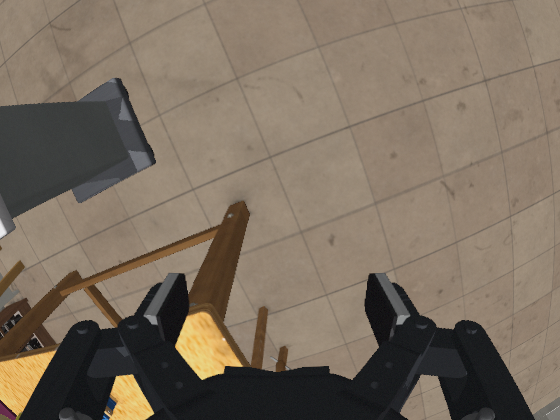

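The wrist view shows only floor and the table edge, fingers at (165,310) and (390,310). Both moves were refused and the arm hasn't moved. Every row probably needs all five keys, so I'll give them all.

drive_tool([
  {"x":-0.3,"y":-0.3,"z":0.0,"spin":0.17,"hand":1.0},
  {"x":-0.6,"y":-0.6,"z":0.0,"spin":0.34,"hand":1.0},
  {"x":-0.99,"y":-0.97,"z":0.0,"spin":0.5,"hand":1.0},
  {"x":-0.99,"y":-0.97,"z":0.0,"spin":0.67,"hand":1.0},
  {"x":-0.99,"y":-0.97,"z":0.0,"spin":0.84,"hand":1.0},
  {"x":-0.99,"y":-0.97,"z":0.0,"spin":0.994,"hand":1.0},
  {"x":-0.99,"y":-0.97,"z":0.0,"spin":0.994,"hand":1.0},
], force=30)

```text
clock: 1.02
position: [327.3, 411.3, 231.0]
eef_rot: [-3.141, 0.0, 1.717]
wrist_force: [-1.4, 0.9, 0.3]
grip_width: 0.997
grasp_force: 0.0
```

drive_tool([
  {"x":-0.3,"y":0.35,"z":0.0,"spin":0.0,"hand":1.0},
  {"x":-0.6,"y":0.7,"z":0.0,"spin":0.0,"hand":1.0},
  {"x":-0.77,"y":0.95,"z":0.0,"spin":0.0,"hand":1.0},
  {"x":-0.77,"y":0.95,"z":0.0,"spin":0.0,"hand":1.0},
  {"x":-0.77,"y":0.95,"z":0.0,"spin":0.0,"hand":1.0},
])

```text
clock: 1.65
position: [484.6, 317.8, 230.8]
eef_rot: [-3.14, -0.0, 1.716]
wrist_force: [0.4, 0.3, 0.9]
grip_width: 0.997
grasp_force: 0.0
```

```bash
python3 - <<'E'
from h import *
im,d=grab('wrist'); cv2.imwrite('pics/w2.png',im)
disc('wrist',near=(542,324)); P=cloud('wrist'); print(np.nanpercentile(P[...,2],[5,50,95]))
to((542,324,170)); to((542,324,75))
E
```

```text
wrist 1210 mean [541.3 326.4 102.3] rect [541.9 325.8] [35.5 34.5] circ [541.9 325.8] 18.2
[-7.52379015e+02 -6.40218984e-01  3.18604687e+02]
pos [484.2 318.2 231. ] rot [-179.95   -0.     98.38] units [-0.018  0.387  0.406] t 1.7 grip 1.0 0.0
pos [484.2 318.2 231. ] rot [-179.95   -0.     98.38] units [-0.018  0.388  1.039] t 1.7 grip 1.0 0.0
```

View pics/w2.png

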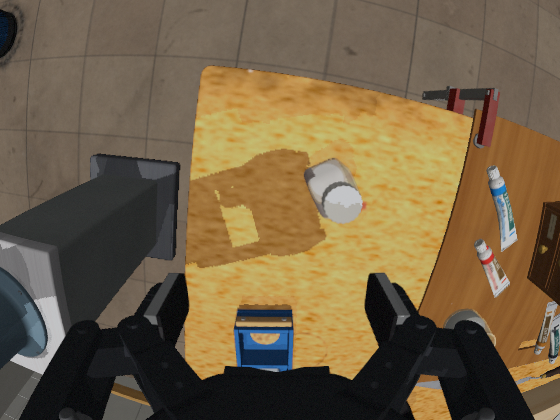

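Bottle A's cap is at (343,203) and measures (541.9, 325.8, top 102.3), which agrees with the top camera. I'll centre on it and descend.

drive_tool([
  {"x":-0.006,"y":0.389,"z":0.0,"spin":0.0,"hand":1.0},
  {"x":-0.006,"y":0.389,"z":0.2,"spin":0.0,"hand":1.0},
  {"x":-0.006,"y":0.389,"z":0.4,"spin":0.0,"hand":1.0},
  {"x":-0.006,"y":0.389,"z":0.6,"spin":0.0,"hand":1.0},
  {"x":-0.006,"y":0.389,"z":0.75,"spin":0.0,"hand":1.0},
  {"x":-0.006,"y":0.389,"z":0.9,"spin":0.0,"hand":1.0},
  {"x":-0.006,"y":0.389,"z":1.0,"spin":0.0,"hand":1.0},
  {"x":-0.006,"y":0.389,"z":1.0,"spin":0.0,"hand":1.0},
])

```text
clock: 2.7
position: [541.5, 325.5, 80.2]
eef_rot: [-3.139, 0.0, 1.716]
wrist_force: [0.4, -0.8, -0.2]
grip_width: 1.0
grasp_force: 0.0
```

drive_tool([
  {"x":0.0,"y":0.0,"z":0.06,"spin":0.0,"hand":1.0},
  {"x":0.0,"y":0.0,"z":0.06,"spin":0.0,"hand":0.3},
  {"x":0.0,"y":0.0,"z":0.06,"spin":0.0,"hand":-0.5},
  {"x":0.0,"y":0.0,"z":0.06,"spin":0.0,"hand":-0.5},
  {"x":0.0,"y":0.0,"z":0.06,"spin":0.0,"hand":-0.5},
  {"x":0.0,"y":0.0,"z":0.06,"spin":0.0,"hand":-0.5},
  {"x":0.0,"y":0.0,"z":0.06,"spin":0.0,"hand":-0.5},
  {"x":0.0,"y":0.0,"z":0.06,"spin":0.0,"hand":-0.5},
], force=30)

```text
clock: 3.7
position: [543.2, 325.4, 73.2]
eef_rot: [3.141, -0.0, 1.715]
wrist_force: [-1.8, -0.5, 5.5]
grip_width: 0.461
grasp_force: 28.1
```

Gripped (grip opening 0.46, about 39 mm). I'll lift and carry it toward the left cell.

drive_tool([
  {"x":0.0,"y":0.0,"z":-0.1,"spin":0.0,"hand":-0.5},
  {"x":0.0,"y":0.0,"z":-0.3,"spin":0.0,"hand":-0.5},
  {"x":0.0,"y":0.0,"z":-0.55,"spin":0.0,"hand":-0.5},
  {"x":-0.2,"y":-0.1,"z":-0.8,"spin":0.0,"hand":-0.5},
  {"x":-0.4,"y":-0.2,"z":-0.9,"spin":0.0,"hand":-0.5},
  {"x":-0.6,"y":-0.3,"z":-0.9,"spin":0.0,"hand":-0.5},
  {"x":-0.75,"y":-0.4,"z":-0.9,"spin":0.0,"hand":-0.5},
  {"x":-0.85,"y":-0.5,"z":-0.9,"spin":0.0,"hand":-0.5},
  {"x":-0.85,"y":-0.5,"z":-0.9,"spin":0.0,"hand":-0.5},
  {"x":-0.85,"y":-0.5,"z":-0.9,"spin":0.0,"hand":-0.5},
])

```text
clock: 4.95
position: [487.4, 188.6, 207.7]
eef_rot: [3.141, -0.0, 1.715]
wrist_force: [-0.5, 0.1, -1.5]
grip_width: 0.454
grasp_force: 26.8
```

```bash
cat >> h.py <<'E'
def crate(n):
    z=np.load(f'{n}.npz'); im=z['im'].astype(int); P=cloud(n)
    m=(im[...,0]>im[...,2]+30)&(P[...,2]>40)&(P[...,2]<56)&(np.hypot(P[...,0]-509,P[...,1]-30)<130)
    w=P[m]; r=cv2.minAreaRect(w[:,:2].astype(np.float32)); print(n,'rim',len(w),w[:,2].mean().round(1),np.round(r[0],1),np.round(r[1],1),round(r[2],2),cv2.boxPoints(r).round(1).tolist())
E
python3 - <<'E'
from h import *
im,d=grab('wrist'); cv2.imwrite('pics/w3.png',im)
crate('wrist'); crate('top')
to((499.3,99.5,205))
E
```

```text
wrist rim 405 47.5 [514.1  -4.5] [75.3 68.9] 8.01 [[472.0, 24.399999618530273], [481.6000061035156, -43.900001525878906], [556.0999755859375, -33.400001525878906], [546.5, 34.900001525878906]]
top rim 854 47.0 [509.3  30.2] [ 74.2 214.2] 8.25 [[457.20001220703125, 130.89999389648438], [488.0, -81.0999984741211], [561.4000244140625, -70.4000015258789], [530.5999755859375, 141.60000610351562]]
pos [487.4 188.7 207.6] rot [ 1.7996e+02 -1.0000e-02  9.8280e+01] units [-0.6   -0.007  0.017] t 5.0 grip 0.455 26.8
```

View pics/w3.png

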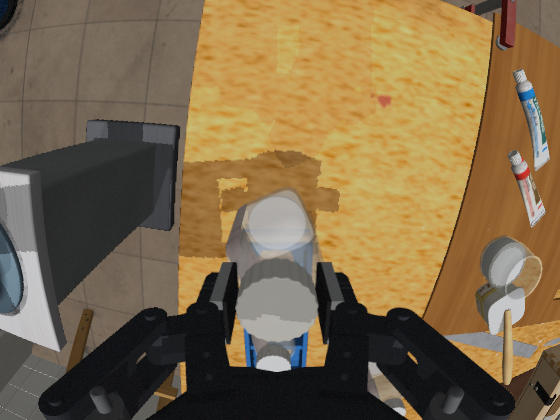

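The held bottle hangs straight: cap (278,305), base (277,220). The rim centreline from the wrist agrees with the top-camera fit. I'll move over the left cell and lower it.

drive_tool([
  {"x":-0.2,"y":-0.007,"z":0.0,"spin":0.0,"hand":-0.5},
  {"x":-0.4,"y":-0.007,"z":0.0,"spin":0.0,"hand":-0.5},
  {"x":-0.6,"y":-0.007,"z":0.0,"spin":0.0,"hand":-0.5},
  {"x":-0.6,"y":-0.007,"z":0.2,"spin":0.0,"hand":-0.5},
  {"x":-0.6,"y":-0.007,"z":0.4,"spin":0.0,"hand":-0.5},
  {"x":-0.6,"y":-0.007,"z":0.45,"spin":0.0,"hand":-0.5},
  {"x":-0.6,"y":-0.007,"z":0.45,"spin":0.0,"hand":-0.5},
])

```text
clock: 5.88
position: [499.2, 99.4, 139.9]
eef_rot: [-3.141, -0.0, 1.716]
wrist_force: [-0.7, -0.2, -0.8]
grip_width: 0.452
grasp_force: 27.0
```

```bash
python3 - <<'E'
from h import *
im,d=grab('top'); 
c=np.hstack([cv2.resize(im[210:300,200:350],None,fx=4,fy=4,interpolation=cv2.INTER_CUBIC)]); cv2.imwrite('pics/t2.png',c)
im,d=grab('scene'); cv2.imwrite('pics/s2.png',cv2.resize(im[100:280,150:350],None,fx=3,fy=3,interpolation=cv2.INTER_CUBIC))
to((499.3,99.5,82.2))
E
```

```text
pos [500.   99.3 141.2] rot [1.7986e+02 2.0000e-02 9.8280e+01] units [ 0.002 -0.005  0.393] t 5.97 grip 0.446 27.0
```

View pics/s2.png

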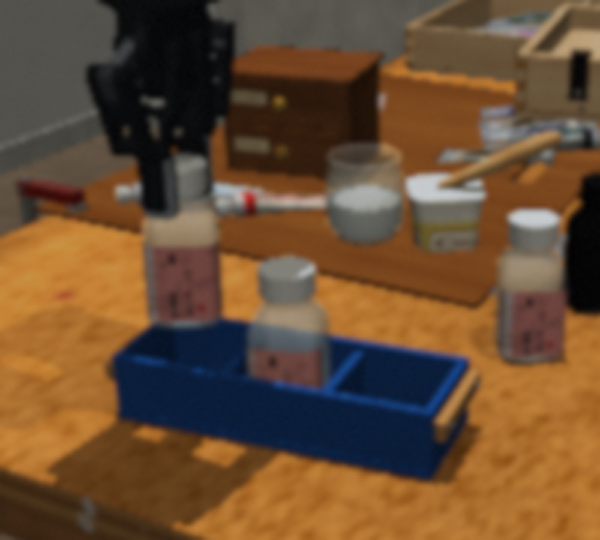

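The scene crop shows the held bottle upright over the left cell, with its base at crop (187,320). I'll lower it gently.

drive_tool([
  {"x":0.0,"y":0.0,"z":0.1,"spin":0.0,"hand":-0.5},
  {"x":0.0,"y":0.0,"z":0.2,"spin":0.0,"hand":-0.5},
  {"x":0.0,"y":0.0,"z":0.28,"spin":0.0,"hand":-0.5},
  {"x":0.0,"y":0.0,"z":0.33,"spin":0.0,"hand":-0.5},
  {"x":0.0,"y":0.0,"z":0.355,"spin":0.0,"hand":-0.5},
  {"x":0.0,"y":0.0,"z":0.37,"spin":0.0,"hand":-0.5},
  {"x":0.0,"y":0.0,"z":0.37,"spin":0.0,"hand":-0.5},
  {"x":0.0,"y":0.0,"z":0.37,"spin":0.0,"hand":-0.5},
])

```text
clock: 6.98
position: [499.2, 99.0, 84.7]
eef_rot: [3.141, 0.0, 1.715]
wrist_force: [-0.3, -0.0, -1.1]
grip_width: 0.451
grasp_force: 27.0
```

drive_tool([
  {"x":0.0,"y":0.0,"z":0.006,"spin":0.0,"hand":-0.5},
  {"x":0.0,"y":0.0,"z":0.012,"spin":0.0,"hand":-0.5},
  {"x":0.0,"y":0.0,"z":0.012,"spin":0.0,"hand":-0.5},
  {"x":0.0,"y":0.0,"z":0.012,"spin":0.0,"hand":-0.5},
])

```text
clock: 7.48
position: [499.4, 99.2, 83.3]
eef_rot: [3.141, -0.0, 1.715]
wrist_force: [-2.5, 0.4, 6.3]
grip_width: 0.45
grasp_force: 29.2
```

Floor contact at z 83.3 with 6 N, as expected. I'll release and retreat up.

drive_tool([
  {"x":0.0,"y":0.0,"z":0.0,"spin":0.0,"hand":0.2},
  {"x":0.0,"y":0.0,"z":0.0,"spin":0.0,"hand":0.6},
  {"x":0.0,"y":0.0,"z":0.0,"spin":0.0,"hand":1.0},
  {"x":0.0,"y":0.0,"z":0.0,"spin":0.0,"hand":1.0},
  {"x":0.0,"y":0.0,"z":0.0,"spin":0.0,"hand":1.0},
  {"x":0.0,"y":0.0,"z":0.0,"spin":0.0,"hand":1.0},
  {"x":0.0,"y":0.0,"z":-0.15,"spin":0.0,"hand":1.0},
  {"x":0.0,"y":0.0,"z":-0.35,"spin":0.0,"hand":1.0},
  {"x":0.0,"y":0.0,"z":-0.6,"spin":0.0,"hand":1.0},
  {"x":0.0,"y":0.0,"z":-0.85,"spin":0.0,"hand":1.0},
  {"x":-0.2,"y":0.3,"z":-0.95,"spin":0.0,"hand":1.0},
  {"x":-0.5,"y":0.6,"z":-0.95,"spin":0.0,"hand":1.0},
  {"x":-0.7,"y":0.6,"z":-0.95,"spin":0.0,"hand":1.0},
  {"x":-0.7,"y":0.6,"z":-0.95,"spin":0.0,"hand":1.0},
])

```text
clock: 9.22
position: [603.4, 6.3, 224.5]
eef_rot: [-3.141, -0.0, 1.712]
wrist_force: [0.3, 0.8, -0.5]
grip_width: 1.001
grasp_force: 0.0
```

```bash
python3 - <<'E'
from h import *
im,d=grab('wrist'); disc('wrist',near=(677,-65)); disc('wrist',lo=106,hi=119,near=(500,99))
grab('top'); disc('top',lo=106,hi=119,near=(500,99)); disc('top',near=(677,-65)); disc('top',lo=106,hi=119,near=(508,29))
to((677,-65,72))
E
```

```text
wrist 938 mean [676.3 -63.3 102.1] rect [677.1 -64.2] [34.7 34.5] circ [677.1 -64.3] 18.2
wrist 1402 mean [498.6 100.3 111.2] rect [497.9 100.5] [35.3 35. ] circ [498.  100.7] 18.0
top 0 mean [nan nan nan] rect [0. 0.] [0. 0.] circ [0. 0.] 0.0
top 0 mean [nan nan nan] rect [0. 0.] [0. 0.] circ [0. 0.] 0.0
top 0 mean [nan nan nan] rect [0. 0.] [0. 0.] circ [0. 0.] 0.0
pos [602.7   8.4 224.7] rot [-1.7997e+02 -3.0000e-02  9.8240e+01] units [-0.556  0.421  1.018] t 9.32 grip 1.003 0.0h.py:20: RuntimeWarning: Mean of empty slice.
  print(n,len(q),'mean',q.mean(0).round(1),'rect',np.round(c,1),np.round(s,1),'circ',np.round(e[0],1),round(e[1],1))
  ret = um.true_divide(
```

A stands seated at (498, 100.6), top 111.2. B is at (677.1, -64.3). I'll go to B.

drive_tool([
  {"x":-0.2,"y":0.2,"z":0.0,"spin":0.0,"hand":1.0},
  {"x":-0.4,"y":0.35,"z":0.0,"spin":0.0,"hand":1.0},
  {"x":-0.55,"y":0.421,"z":0.0,"spin":0.0,"hand":1.0},
  {"x":-0.55,"y":0.421,"z":0.2,"spin":0.0,"hand":1.0},
  {"x":-0.55,"y":0.421,"z":0.4,"spin":0.0,"hand":1.0},
  {"x":-0.55,"y":0.421,"z":0.6,"spin":0.0,"hand":1.0},
  {"x":-0.55,"y":0.421,"z":0.75,"spin":0.0,"hand":1.0},
  {"x":-0.55,"y":0.421,"z":0.9,"spin":0.0,"hand":1.0},
  {"x":-0.55,"y":0.421,"z":1.0,"spin":0.0,"hand":1.0},
  {"x":-0.55,"y":0.421,"z":1.0,"spin":0.0,"hand":1.0},
])

```text
clock: 10.58
position: [676.6, -64.3, 73.6]
eef_rot: [-3.139, -0.001, 1.715]
wrist_force: [1.3, -0.4, 0.3]
grip_width: 0.997
grasp_force: 0.0
```

drive_tool([
  {"x":0.0,"y":0.0,"z":0.01,"spin":0.0,"hand":1.0},
  {"x":0.0,"y":0.0,"z":0.01,"spin":0.0,"hand":0.3},
  {"x":0.0,"y":0.0,"z":0.01,"spin":0.0,"hand":-0.5},
  {"x":0.0,"y":0.0,"z":0.01,"spin":0.0,"hand":-0.5},
  {"x":0.0,"y":0.0,"z":0.01,"spin":0.0,"hand":-0.5},
  {"x":0.0,"y":0.0,"z":0.01,"spin":0.0,"hand":-0.5},
  {"x":0.0,"y":0.0,"z":0.01,"spin":0.0,"hand":-0.5},
  {"x":0.0,"y":0.0,"z":0.01,"spin":0.0,"hand":-0.5},
], force=30)

```text
clock: 11.58
position: [677.9, -64.6, 74.3]
eef_rot: [3.14, 0.0, 1.715]
wrist_force: [-0.4, 0.9, 6.0]
grip_width: 0.445
grasp_force: 28.3
```

drive_tool([
  {"x":0.0,"y":0.0,"z":-0.1,"spin":0.0,"hand":-0.5},
  {"x":0.0,"y":0.0,"z":-0.3,"spin":0.0,"hand":-0.5},
  {"x":0.0,"y":0.0,"z":-0.55,"spin":0.0,"hand":-0.5},
  {"x":0.0,"y":-0.1,"z":-0.8,"spin":0.0,"hand":-0.5},
  {"x":0.1,"y":-0.3,"z":-0.9,"spin":0.0,"hand":-0.5},
  {"x":0.2,"y":-0.5,"z":-0.9,"spin":0.0,"hand":-0.5},
  {"x":0.317,"y":-0.7,"z":-0.9,"spin":0.0,"hand":-0.5},
  {"x":0.317,"y":-0.9,"z":-0.9,"spin":0.0,"hand":-0.5},
  {"x":0.317,"y":-1.0,"z":-0.9,"spin":0.0,"hand":-0.5},
  {"x":0.317,"y":-1.0,"z":-0.9,"spin":0.0,"hand":-0.5},
  {"x":0.317,"y":-1.0,"z":-0.9,"spin":0.0,"hand":-0.5},
])

```text
clock: 12.95
position: [522.9, -39.2, 208.8]
eef_rot: [3.141, 0.0, 1.715]
wrist_force: [0.6, 0.1, -2.4]
grip_width: 0.444
grasp_force: 26.8
```

```bash
python3 - <<'E'
from h import *
to((519.3,-39.1,83.3))
im,d=grab('scene'); cv2.imwrite('pics/s3.png',cv2.resize(im[60:260,150:370],None,fx=2.5,fy=2.5,interpolation=cv2.INTER_CUBIC))
E
```

```text
pos [522.9 -39.2 208.8] rot [1.7995e+02 1.0000e-02 9.8240e+01] units [ 0.005 -0.024  0.837] t 12.95 grip 0.444 26.8
```

View pics/s3.png

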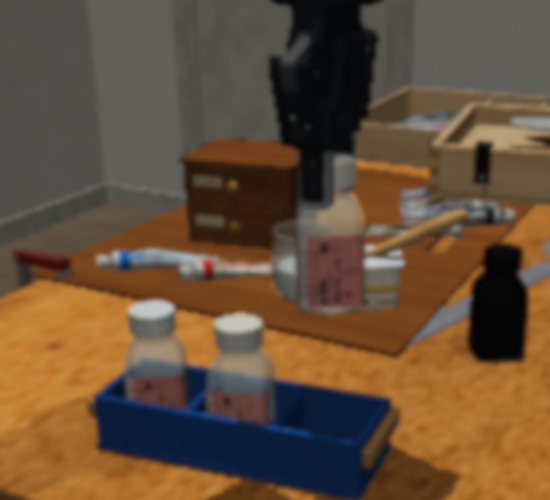

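A and the seated bottle stand upright in the crate at crop (157,350) and (240,365). B hangs upright over the right cell with its base at (333,305). Lowering now.

drive_tool([
  {"x":0.005,"y":-0.024,"z":0.15,"spin":0.0,"hand":-0.5},
  {"x":0.005,"y":-0.024,"z":0.35,"spin":0.0,"hand":-0.5},
  {"x":0.005,"y":-0.024,"z":0.45,"spin":0.0,"hand":-0.5},
  {"x":0.005,"y":-0.024,"z":0.55,"spin":0.0,"hand":-0.5},
  {"x":0.005,"y":-0.024,"z":0.65,"spin":0.0,"hand":-0.5},
  {"x":0.005,"y":-0.024,"z":0.73,"spin":0.0,"hand":-0.5},
  {"x":0.005,"y":-0.024,"z":0.78,"spin":0.0,"hand":-0.5},
  {"x":0.005,"y":-0.024,"z":0.805,"spin":0.0,"hand":-0.5},
  {"x":0.005,"y":-0.024,"z":0.815,"spin":0.0,"hand":-0.5},
  {"x":0.005,"y":-0.024,"z":0.815,"spin":0.0,"hand":-0.5},
  {"x":0.005,"y":-0.024,"z":0.815,"spin":0.0,"hand":-0.5},
])

```text
clock: 14.38
position: [518.7, -38.9, 86.7]
eef_rot: [3.141, 0.0, 1.715]
wrist_force: [-0.3, -0.6, -1.0]
grip_width: 0.443
grasp_force: 26.9
```

drive_tool([
  {"x":0.0,"y":0.0,"z":0.006,"spin":0.0,"hand":-0.5},
  {"x":0.0,"y":0.0,"z":0.012,"spin":0.0,"hand":-0.5},
  {"x":0.0,"y":0.0,"z":0.012,"spin":0.0,"hand":-0.5},
  {"x":0.0,"y":0.0,"z":0.012,"spin":0.0,"hand":-0.5},
])

```text
clock: 14.88
position: [518.4, -38.8, 84.4]
eef_rot: [3.142, 0.0, 1.715]
wrist_force: [0.1, 0.7, -1.0]
grip_width: 0.44
grasp_force: 26.9
```

drive_tool([
  {"x":0.0,"y":0.0,"z":0.006,"spin":0.0,"hand":-0.5},
  {"x":0.0,"y":0.0,"z":0.01,"spin":0.0,"hand":-0.5},
  {"x":0.0,"y":0.0,"z":0.01,"spin":0.0,"hand":-0.5},
  {"x":0.0,"y":0.0,"z":0.01,"spin":0.0,"hand":-0.5},
])

```text
clock: 15.38
position: [518.7, -39.0, 83.5]
eef_rot: [3.141, 0.001, 1.715]
wrist_force: [-2.1, -1.2, 5.2]
grip_width: 0.447
grasp_force: 29.0
```

Contact at 5 N. Releasing and retreating up and clear.

drive_tool([
  {"x":0.0,"y":0.0,"z":0.0,"spin":0.0,"hand":0.2},
  {"x":0.0,"y":0.0,"z":0.0,"spin":0.0,"hand":0.6},
  {"x":0.0,"y":0.0,"z":0.0,"spin":0.0,"hand":1.0},
  {"x":0.0,"y":0.0,"z":0.0,"spin":0.0,"hand":1.0},
  {"x":0.0,"y":0.0,"z":0.0,"spin":0.0,"hand":1.0},
  {"x":0.0,"y":0.0,"z":0.0,"spin":0.0,"hand":1.0},
  {"x":0.0,"y":0.0,"z":-0.15,"spin":0.0,"hand":1.0},
  {"x":0.0,"y":0.0,"z":-0.35,"spin":0.0,"hand":1.0},
  {"x":0.0,"y":0.0,"z":-0.6,"spin":0.0,"hand":1.0},
  {"x":0.0,"y":0.0,"z":-0.85,"spin":0.0,"hand":1.0},
  {"x":-0.2,"y":0.2,"z":-0.95,"spin":0.0,"hand":1.0},
  {"x":-0.5,"y":0.2,"z":-0.95,"spin":0.0,"hand":1.0},
  {"x":-0.8,"y":0.2,"z":-0.95,"spin":0.0,"hand":1.0},
  {"x":-0.95,"y":0.2,"z":-0.95,"spin":0.0,"hand":1.0},
  {"x":-0.95,"y":0.2,"z":-0.95,"spin":0.0,"hand":1.0},
  {"x":-0.95,"y":0.2,"z":-0.95,"spin":0.0,"hand":1.0},
])

```text
clock: 17.38
position: [568.4, -174.5, 225.2]
eef_rot: [-3.141, -0.001, 1.716]
wrist_force: [-0.3, 1.1, -0.0]
grip_width: 1.0
grasp_force: 0.0
```

```bash
python3 - <<'E'
from h import *
grab('wrist'); 
for p in((499,99),(508,29),(519,-39)): disc('wrist',lo=106,hi=119,near=p,rad=33)
im,d=grab('scene'); cv2.imwrite('pics/s4.png',im[60:360,100:500])
E
```

```text
wrist 0 mean [nan nan nan] rect [0. 0.] [0. 0.] circ [0. 0.] 0.0
wrist 0 mean [nan nan nan] rect [0. 0.] [0. 0.] circ [0. 0.] 0.0
wrist 1517 mean [518.  -40.4 111.3] rect [517.7 -40.2] [34.8 35.1] circ [517.7 -40. ] 18.0h.py:20: RuntimeWarning: Mean of empty slice.
  print(n,len(q),'mean',q.mean(0).round(1),'rect',np.round(c,1),np.round(s,1),'circ',np.round(e[0],1),round(e[1],1))
  ret = um.true_divide(
```

View pics/s4.png

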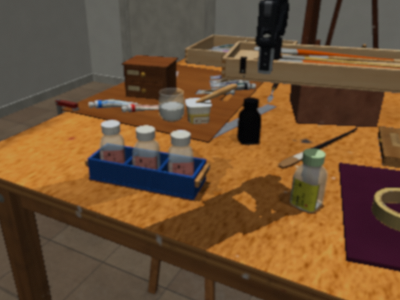

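The picture shows three bottles upright in the crate at crop (112,150), (146,155) and (181,160), the gripper clear, and the yellow and black bottles untouched. B's top is at 111.3, so it stands on the cell floor. Handing in.

```bash
python3 -c "from bench import env; print(env.finish_job())"
```

```text
the job is handed in; nothing more can be done
None
```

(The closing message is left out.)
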